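Re-clamp a square tumbler base-up in the cold-working vice

TASK

The rim of the square glass tumbler in the vice is finished; now its base must face up so that the scar underneath can be ground. Open the vice with its lever, take the tumbler out, turn it over, stand it mouth-down on the vice bed between the jaws, and swing the lever back until the jaws hold it firmly. Set the glass down gently, never dropping it or letting it topple (there is a cork pad to lay it on while you change your grip), and leave the other things on the bench where they are.

Things in the scene. Friction and masses are not known exactly. Their poses are not given: they have to be found in the camera images.
- vise: Grey cast-iron hand-lever vice, bolted to the bench. Origin: on the bench, under the middle of the work place. Its y axis runs from the fixed to the sliding jaw (the way they close), x along the jaws, z up. Base 130 mm (x), y from -80 to +180 mm, 18 mm high. Fixed jaw: 90 mm wide (x), y from -63 mm to its rubber face at -30 mm, top 64 mm above the bench.
- bed (a point): Middle of the vice bed between the jaws: the flat top of the steel slideway on which the work stands, 30 mm above the bench (34 mm below the tops of the jaws), 80 mm wide in x. It lies straight above the vice's origin, with the same axes.
- jaw: The sliding jaw, 90 mm wide (x), 31 mm deep (y), top 64 mm above the bench. Its frame is the vice's when the jaws are 60 mm apart, and shifts along y with the jaw; its rubber face is at y = +30 mm of its own frame. Only the lever moves it, from 8 mm further in (gap 52 mm) to 24 mm out (gap 84 mm). Behind it a steel rack, top 44 mm above the bench, reaches y = 155 mm.
- lever (a joint): Vice lever, turning level about the spindle; it drives the jaw by rack and pinion, 30 mm per rad. 0: jaws 60 mm apart, clamped (the start). Positive, anticlockwise from above, opens: +0.8 rad fully open (84 mm); -0.27 fully shut. Stiff (about 3 N at the handle), it stays where left and then keeps up to about 10 N of jaw pressure; a push of about 8 N on the handle clamps well.
- spindle (a point): Top of the lever's upright spindle, at x = -32 mm, y = +125 mm in the vice's frame, 68 mm above the bench. From it the lever bar (14 mm wide, top 57 mm above the bench) points along the vice's +y: at lever 0 it leans 0.4 rad towards +x, fully open 0.4 rad towards -x.
- lever_handle (a point): Point on the axis of the upright black handle at the lever's end, 110 mm from the spindle axis and 85 mm above the bench. The handle is round, 24 mm thick, from 59 to 109 mm above the bench, free on all sides.
- tumbler: Heavy square tumbler of clear green glass, straight sides, 60 by 60 mm, 95 mm tall, walls 6 mm, base 10 mm thick, about 0.36 kg. Origin: centre of the outside of its base; z runs from base to mouth; x and y square to its sides. Starts mouth-up on the vice bed, held on its two y sides, its x sides free. The scar is a rough 20 mm disc in the middle of the outside of the base.
- cork_pad: Cork pad fixed to the bench, 140 mm (x) by 170 mm (y), 6 mm thick; origin at the centre of its underside. A soft place to lay the tumbler on its side.
- frit_tub: Bystander: white lidded plastic tub, 112 by 112 by 62 mm, origin under its centre. Leave alone.
- diamond_pad: Bystander: black diamond hand pad, 55 by 90 by 24 mm, origin under its centre. Leave alone.
- round_cup: Bystander: round amber glass cup, 68 mm across, 75 mm tall, origin under its centre. Leave alone.
There are look-alikes about, which are no part of the job. Leave any blue look-alike of the tumbler alone.

How it is judged:
On the way, in this order (a step that is already met when the one before it is completed fails the run):
1. the vice is opened, the jaws at least 64 mm apart, with the tumbler still standing mouth-up on the bed (value of joint lever above 0.15 rad and angle between tumbler's own z axis and vertical below 0.15 rad and z of tumbler in the frame of vise between 0.025 and 0.036 m), for 0.1 s.
2. the tumbler is taken up out of the vice (distance between tumbler and vise above 0.1 m), for 0.1 s.
3. the tumbler stands mouth-down on the bed between the jaws, out of the fingers (angle between tumbler's own z axis and vertical above 3.05 rad and z of tumbler in the frame of vise between 0.121 and 0.129 m and x of tumbler in the frame of vise between -0.025 and 0.025 m and y of tumbler in the frame of vise between -0.006 and 0.03 m and contact force between tumbler and the fingers below 0.2 N), for 0.2 s.
At the end, for the whole second after the job is handed in: The tumbler stands mouth-down (upright within 4 degrees) on the vice bed (height within 3 mm), within 25 mm of the jaws' middle along x and against the fixed jaw (within 4 mm), square between the jaws (within 5 degrees), the sliding jaw pressing it with more than 2.5 N; everything at rest (angle between tumbler's own z axis and vertical above 3.07 rad and z of tumbler in the frame of vise between 0.122 and 0.128 m and x of tumbler in the frame of vise between -0.025 and 0.025 m and y of tumbler in the frame of vise between -0.004 and 0.004 m and (angle between the x axis of tumbler and the x axis of vise, either way round below 0.09 rad or angle between the x axis of tumbler and the y axis of vise, either way round below 0.09 rad) and contact force between tumbler and jaw above 2.5 N and linear speed of tumbler below 0.01 m/s and velocity of joint lever below 0.03 rad/s); the robot touches nothing.
It fails at once if the tumbler is dropped or topples (moves faster than 0.5 m/s out of the fingers) (linear speed of tumbler above 0.5 m/s and contact force between tumbler and the fingers below 0.1 N).
It fails at once if a bystander is moved more than 15 mm (distance of any of frit_tub, diamond_pad, round_cup from where it was at the start of the episode above 0.015 m).
It also fails if it takes over 72 s, if anything falls off the work surface, if the arm or the gripper's body presses on something with over 40 N, if the wrist force passes 120 N, or if a joint passes its speed limit or range.

ROBOT

A 7-joint arm with a two-finger parallel gripper is mounted at the origin on the work surface. World frame = base frame: x ahead of the robot, y to its left, z up, the work surface at z = 0. Lengths are in m, angles in rad, forces in N, time in s.
With the tool pointing down it reaches from about 0.4 to 0.9 m from the base axis. Payload 5.5 kg.
Tool frame: the origin (TCP) lies midway between the tips of the shut fingers; the grasp point (between the pads) lies 19 mm behind it (bot.hold_point_z is the distance from the TCP to the grasp point, in m); z points along the fingers, y is the line along which they close (so a half turn about z gives the same grasp; the last joint's range is limited). The gripper opens to 85 mm and grips with 20 to 120 N. Pads are 22 mm wide; open, the fingers measure 114 mm over their backs; the gripper's body (76 mm by 85 mm) begins 54 mm behind the grasp point. The pads swing forward as they close: fully open they stand 13 mm farther back than shut.
Start: joints at [1.507, 0.501, -0.427, 1.55, 0.221, 1.138, -0.21], TCP at [0.209, -0.616, 0.231] pointing down, gripper open.
Joint ranges: [-2.88, 2.88], [-0.31, 2.03], [-1.54, 1.56], [0.2, 2.42], [-1.41, 4.55], [0.19, 2.02], [-2.57, 2.57]. Speed limits (rad/s): [2.57, 2.57, 3.14, 3.14, 3.14, 3.14, 3.14].

INTERFACE

Orientations are given as [roll, pitch, yaw] about the fixed x, y, z axes, in that order (R = Rz(yaw) Ry(pitch) Rx(roll)).
In Python, from cell import bot, eyes, workorder gives the robot as it stands.
- The arm moves only by the tool servo_tool, never from a script. Its argument "targets" is a list of rows, each an object with "translation": the shift along the tool's x, y, z in mm, a list of three; "turn": the turn, a rotation vector about the tool's x, y, z in units of 6 degrees (1.0 is 6 degrees), a list of three; "claw": the finger opening in mm, from 0 to 85.4. In form: [{"translation": [dx, dy, dz], "turn": [wx, wy, wz], "claw": claw}, ...]. A call has 1 to 8 rows; each row is the pose to reach, as a shift and turn from the pose commanded when the call began, along the tool's axes at that moment; what a row does not reach only later rows make up. A row lasts 1/10 s, in which the tool goes at most 50 mm and 8.59 degrees, less where a joint would pass 70% of its speed; a pose out of reach is approached as far as the arm can. A call with a gripper value outside its range is refused whole. The fingers move at their own pace and stop on an object; "grip_force" is the grip in N (left out, the last holds). Time passes only in rows, so rows that repeat a pose let the fingers close. It gives the time, the measured TCP pose, the force, the opening and the grip force at its end, in the units of the state.
- bot.observe(): the state, without advancing time (a new reading comes with each control period).
- eyes.capture(name): name is "side" or "top" or "wrist"; returns a dict with "img" (384x512x3 uint8, red, green, blue), "fx", "fy", "cx", "cy" (pixels), "xyz" and "rotation" of the camera in the world. Camera axes: x right, y up, looking along -z (the intrinsics and any distortion apply to the point x, -y, -z); pixel columns grow to the right and rows downward; lengths in m; the calibration is good to about 2 mm. The wrist camera is an equidistant fisheye: a pixel r from the principal point sees the ray r / f radians off the axis. A picture is of the moment at which its call begins. There is no depth.
- workorder.close_job(): hands the job in; it is judged then, once.
The state is a dict: "t": time; "joint_positions": joint angles; "joint_velocities": joint speeds; "effort": joint torques, N m; "tool_pos": TCP position; "tcp_rot": TCP orientation; "force": force on the tool from outside, world axes, zero at the start; "wrist_torque": the same for the moment, N m; "gripper_width": finger opening in m; "finger_force": force on a finger pad.
Only numpy, scipy, OpenCV 4.12 (cv2) and the standard library are available. Lean on these libraries where they do the work, as an engineer would, in place of code of your own. Each camera call takes 0.05 s, during which the arm holds its last target. There are 200 camera calls.

## Working session

There is one attempt and no reset: what is moved stays moved. The work goes in short steps, Python scripts to look and compute and a tool call to move; the robot and the scene stay as the last step left them, time stands still between calls to the robot, and variables do not carry over. Pictures are saved under pics/ and viewed, at most 13 in all, crops included, and the job is handed in when it is done.

Besides the shell and the picture viewer there is one more tool, called after "Call:" in YAML: its name, and indented under it one key for each argument. servo_tool: Moves the arm, as the interface text tells. Its arguments: {"type":"object","properties":{"targets":{"type":"array","items":{"type":"object","properties":{"translation":{"type":"array","items":{"type":"number"}},"turn":{"type":"array","items":{"type":"number"}},"claw":{"type":"number"}}}},"grip_force":{"type":"number"}},"required":["targets"]}

```bash
mkdir -p pics; ls; python3 - <<'E'
from cell import bot, eyes, workorder
import cv2, numpy as np, pickle
s=bot.observe(); print(s['t'],s['tool_pos'],s['tcp_rot'],s['gripper_width'],bot.hold_point_z)
d={}
for n in ['side','top']:
    c=eyes.capture(n); d[n]=c; cv2.imwrite(f'pics/{n}0.png',c['img'][:,:,::-1])
    print(n,c['fx'],c['fy'],c['cx'],c['cy'],c['xyz'],np.round(c['rotation'],3).tolist(), [k for k in c])
pickle.dump(d,open('c0.pkl','wb'))
E
```

```text
pics
0.0 [ 0.20837608 -0.61494614  0.23024844] [-3.13961058e+00 -4.54656779e-05  3.26875344e-01] 0.08524986000131568 0.0187
side 411.68827496082554 411.68827496082554 263.6947260098954 189.21265979654842 [ 0.16974138 -0.48011296  0.82686468] [0.732, -0.016, -0.587] ['img', 'fx', 'fy', 'cx', 'cy', 'xyz', 'rotation']
top 499.15875932732325 499.15875932732325 260.6899055086636 194.68253029722305 [0.31355754 0.06443445 1.57173401] [0.177, 0.012, -1.581] ['img', 'fx', 'fy', 'cx', 'cy', 'xyz', 'rotation']
```

View pics/side0.png

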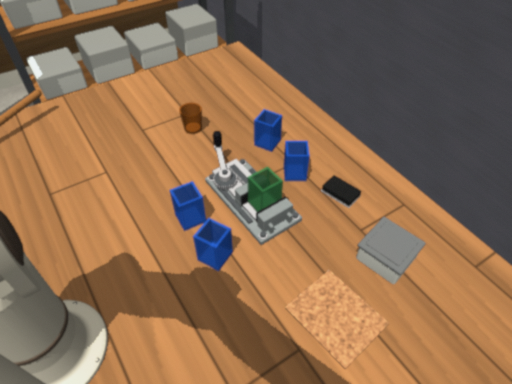

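View pics/top0.png

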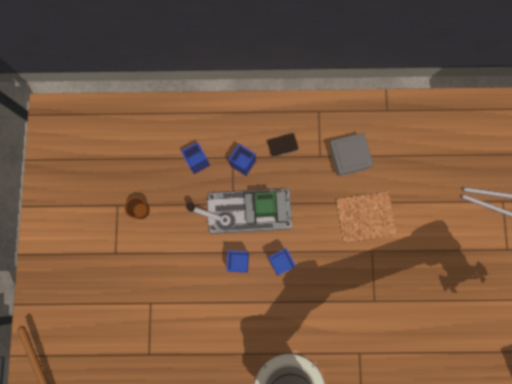

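```bash
cat > h.py <<'E'
import numpy as np, cv2
from scipy.spatial.transform import Rotation as R
def rot(c): return R.from_euler('xyz',c['rotation']).as_matrix()
def ray(c,uv,fish=False):
    uv=np.atleast_2d(uv).astype(float)
    x=(uv[:,0]-c['cx'])/c['fx']; y=(uv[:,1]-c['cy'])/c['fy']
    if fish:
        r=np.hypot(x,y)+1e-12; d=np.c_[np.sin(r)*x/r,-np.sin(r)*y/r,-np.cos(r)]
    else: d=np.c_[x,-y,-np.ones_like(x)]
    return d@rot(c).T
def onplane(c,uv,z,fish=False):
    d=ray(c,uv,fish); o=np.array(c['xyz']); return o+d*((z-o[2])/d[:,2])[:,None]
def proj(c,P,fish=False):
    q=(np.atleast_2d(P)-c['xyz'])@rot(c); x,y,z=q[:,0],-q[:,1],-q[:,2]
    if fish:
        rr=np.hypot(x,y)+1e-12; t=np.arctan2(rr,z); x,y=t*x/rr,t*y/rr
    else: x,y=x/z,y/z
    return np.c_[c['cx']+c['fx']*x,c['cy']+c['fy']*y]
def blobs(mask,mina=30):
    cs,_=cv2.findContours(mask.astype(np.uint8),cv2.RETR_EXTERNAL,cv2.CHAIN_APPROX_NONE)
    return sorted([k for k in cs if cv2.contourArea(k)>mina],key=cv2.contourArea,reverse=True)
E
python3 - <<'E'
from h import *; import pickle
d=pickle.load(open('c0.pkl','rb'))
for n,box in (('top',(180,240,180,310)),('side',(120,250,190,310))):
    im=d[n]['img'][box[0]:box[1],box[2]:box[3]]; 
    d[n+'c']=cv2.resize(im[:,:,::-1],None,fx=4.5,fy=4.5,interpolation=cv2.INTER_CUBIC)
h=d['topc']; s=d['sidec']; w=max(h.shape[1],s.shape[1])
s=cv2.resize(s,(int(s.shape[1]*320/s.shape[0]),320))
out=np.zeros((h.shape[0]+320,w,3),np.uint8); out[:h.shape[0],:h.shape[1]]=h; out[h.shape[0]:,:s.shape[1]]=s
print(out.shape); cv2.imwrite('pics/crop.png',out)
for n in ('top','side'):
    c=d[n]; hsv=cv2.cvtColor(c['img'],cv2.COLOR_RGB2HSV)
    g=(hsv[...,0]>45)&(hsv[...,0]<85)&(hsv[...,1]>80)
    for b in blobs(g): print(n,'green',cv2.contourArea(b),cv2.minAreaRect(b),cv2.boundingRect(b))
    bl=(hsv[...,0]>105)&(hsv[...,0]<130)&(hsv[...,1]>150)
    for b in blobs(bl): 
        r=cv2.boundingRect(b); print(n,'blue',r, onplane(c,[r[0]+r[2]/2,r[1]+r[3]/2],.05)[0].round(3))
    k=(c['img'].max(2)<45)
    for b in blobs(k,15):
        r=cv2.boundingRect(b)
        if r[2]<60: print(n,'black',r, onplane(c,[r[0]+r[2]/2,r[1]+r[3]/2],.1)[0].round(3))
    # cork: orange-ish bright speckle
    vm=(hsv[...,1]<60)&(hsv[...,2]>60)
    for b in blobs(vm,300): print(n,'grey',cv2.boundingRect(b),cv2.contourArea(b),cv2.minAreaRect(b))
c=d['top']; print('cork',onplane(c,[[338,197],[389,193],[396,237],[344,242]],.006).round(3).tolist())
print('cup',onplane(c,[137,206],.06).round(3),'frit',onplane(c,[352,154],.06).round(3),'dia',onplane(c,[283,145],.02).round(3))
E
```

```text
(590, 585, 3)
top green 324.0 ((264.74871826171875, 203.98223876953125), (21.16037368774414, 19.877925872802734), 85.91438293457031) (255, 193, 21, 23)
top blue (271, 254, 21, 19) [0.374 0.019 0.05 ]
top blue (229, 254, 18, 17) [0.378 0.151 0.05 ]
top blue (234, 155, 18, 14) [0.69  0.134 0.05 ]
top blue (188, 152, 17, 14) [0.702 0.28  0.05 ]
top black (0, 92, 27, 27) [0.868 0.846 0.1  ]
top black (0, 58, 17, 15) [1.001 0.872 0.1  ]
top black (0, 317, 11, 8) [0.216 0.819 0.1  ]
top grey (0, 67, 512, 44) 10160.5 ((255.63673400878906, 87.06547546386719), (38.07927322387695, 511.2994079589844), 89.02897644042969)
top grey (0, 104, 27, 213) 3822.0 ((13.0, 210.0), (212.0, 26.0), 90.0)
top grey (193, 189, 99, 44) 3253.5 ((241.6034393310547, 210.75863647460938), (40.459476470947266, 97.06749725341797), 86.633544921875)
top grey (255, 354, 69, 30) 1357.0 ((289.0, 368.5), (29.0, 68.0), 90.0)
top grey (331, 134, 42, 41) 1192.5 ((350.9117736816406, 153.64706420898438), (35.65273666381836, 36.865413665771484), 75.96376037597656)
top grey (0, 324, 11, 60) 339.5 ((5.0, 353.5), (59.0, 10.0), 90.0)
s
[... 832 characters left out ...]
 99) 3131.0 ((247.43804931640625, 190.92921447753906), (113.1687240600586, 49.85820770263672), 48.8140754699707)
side grey (357, 217, 68, 67) 2510.0 ((387.8858947753906, 248.52012634277344), (54.15122985839844, 52.103153228759766), 34.99202346801758)
side grey (0, 0, 62, 28) 1199.5 ((30.5, 13.5), (27.0, 61.0), 90.0)
side grey (0, 68, 30, 46) 801.5 ((7.900002479553223, 89.30000305175781), (36.224300384521484, 35.329872131347656), 63.43495178222656)
side grey (65, 0, 52, 14) 416.5 ((90.5, 6.5), (13.0, 51.0), 90.0)
cork [[0.583, -0.165, 0.006], [0.594, -0.328, 0.006], [0.454, -0.342, 0.006], [0.44, -0.179, 0.006]]
cup [[0.553 0.46  0.06 ]] frit [[ 0.709 -0.206  0.06 ]] dia [[0.752 0.007 0.02 ]]
```

View pics/crop.png

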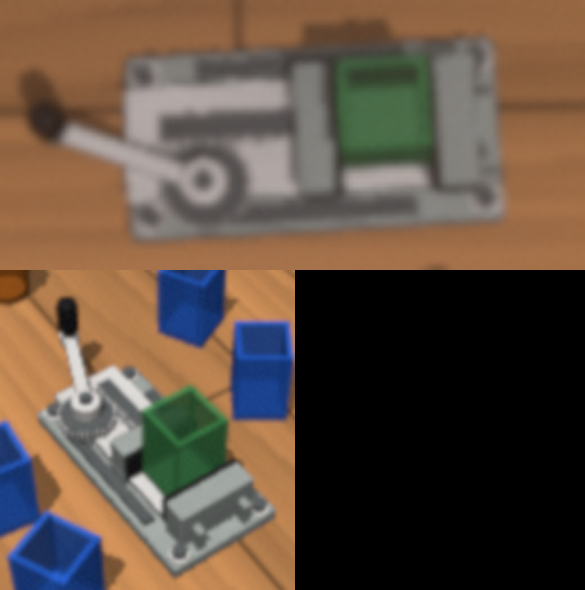

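```bash
python3 - <<'E'
from h import *; import pickle
d=pickle.load(open('c0.pkl','rb')); c=d['top']
t=lambda L: np.array(L)/4.5+180
B=onplane(c,t([[125,58],[492,38],[503,214],[135,238]]),.018); print('base',B.round(4).tolist())
# corners vice xy: TL(+65,180) TR(+65,-80) BR(-65,-80) BL(-65,180)
V=np.array([[.065,.18],[.065,-.08],[-.065,-.08],[-.065,.18]])
def fit(V,W):
    a=V-V.mean(0);b=W-W.mean(0); th=np.arctan2((a[:,0]*b[:,1]-a[:,1]*b[:,0]).sum(),(a*b).sum()); Rm=np.array([[np.cos(th),-np.sin(th)],[np.sin(th),np.cos(th)]]); o=W.mean(0)-Rm@V.mean(0); print('res',((V@Rm.T+o)-W).round(4).tolist()); return th,o,Rm
th,o,Rm=fit(V,B[:,:2]); print('vice',th,o)
sp=onplane(c,t([[203,180]]),.068)[0]; print('spindle seen',sp,'pred',o+Rm@[-.032,.125])
hd=onplane(c,t([[47,118]]),.105)[0]; print('handle seen',hd,'pred',o+Rm@[-.032+.11*np.sin(.4),.125+.11*np.cos(.4)])
hs=d['side']; print('handle side top', onplane(hs,[217,134],.107), 'proj', proj(hs,np.r_[o+Rm@[-.032+.11*np.sin(.4),.125+.11*np.cos(.4)],.085]))
# tumbler rim in side: green mask hull
hsv=cv2.cvtColor(hs['img'],cv2.COLOR_RGB2HSV); g=(hsv[...,0]>45)&(hsv[...,0]<85)&(hsv[...,1]>80)
b=blobs(g)[0]; q=cv2.approxPolyDP(cv2.convexHull(b),2.5,True)[:,0]; print('side hull',q.tolist()); print(onplane(hs,q,.125).round(4).tolist())
hsv=cv2.cvtColor(c['img'],cv2.COLOR_RGB2HSV); g=(hsv[...,0]>45)&(hsv[...,0]<85)&(hsv[...,1]>80)
q=cv2.boxPoints(cv2.minAreaRect(blobs(g)[0])); P=onplane(c,q,.125)[:,:2]; print('top rect in vice',((P-o)@Rm).round(4).tolist())
q=cv2.approxPolyDP(cv2.convexHull(b),2.5,True)[:,0]; print('side in vice',((onplane(hs,q,.125)[:,:2]-o)@Rm).round(4).tolist())
W=onplane(c,[[338,197],[389,193],[396,237],[344,242]],.006)[:,:2]
print(fit(np.array([[.07,.085],[.07,-.085],[-.07,-.085],[-.07,.085]]),W)[:2])
E
```

```text
base [[0.5992, 0.2477, 0.018], [0.6104, -0.0108, 0.018], [0.4859, -0.0159, 0.018], [0.4721, 0.2397, 0.018]]
res [[0.0012, 0.0005], [0.0029, -0.0007], [-0.0025, -0.002], [-0.0015, 0.0021]]
vice 0.04952794948170681 [0.5443542  0.06525152]
spindle seen [0.50566306 0.18842294 0.068     ] pred [0.50620497 0.18851399]
handle seen [0.54341269 0.28880916 0.105     ] pred [0.5439725  0.29182717]
handle side top [[0.5423818  0.28423185 0.107     ]] proj [[216.69127064 138.47026683]]
side hull [[268, 168], [281, 180], [281, 197], [258, 211], [247, 200], [248, 178]]
[[0.575, 0.0903, 0.125], [0.5785, 0.041, 0.125], [0.5481, -0.002, 0.125], [0.4824, -0.0078, 0.125], [0.479, 0.032, 0.125], [0.5169, 0.0882, 0.125]]
top rect in vice [[0.0314, 0.0318], [0.032, -0.0268], [-0.0309, -0.0272], [-0.0315, 0.0309]]
side in vice [[0.0318, 0.0235], [0.0329, -0.0259], [0.0004, -0.0674], [-0.0655, -0.0699], [-0.067, -0.03], [-0.0262, 0.0243]]
res [[-0.0028, 0.0026], [0.0007, -0.0045], [0.0013, -0.0022], [0.0008, 0.0042]]
(np.float64(0.0850012227293853), array([ 0.51782572, -0.25338679]))
```

```bash
cat > mv.py <<'E'
# python3 mv.py x y z roll pitch yaw : prints translation (mm) / turn (6deg units) from the current measured pose
import sys; from h import *; from cell import bot
def rel(p,e,s=None):
    s=s or bot.observe(); R0=R.from_euler('xyz',s['tcp_rot']); 
    t=R0.inv().apply(np.array(p)-s['tool_pos'])*1000; w=(R0.inv()*R.from_euler('xyz',e)).as_rotvec()/np.radians(6)
    return t.round(1).tolist(), w.round(2).tolist()
if __name__=='__main__':
    a=[float(v) for v in sys.argv[1:7]]; print(rel(a[:3],a[3:]))
E
python3 mv.py 0.545 0.292 0.23 3.1416 0 1.62; python3 - <<'E'
from cell import bot,eyes,workorder
print([a for a in dir(bot) if a[0]!='_'],[a for a in dir(eyes) if a[0]!='_']); print(bot.observe()['joint_positions'])
E
```

```text
([610.0, -750.9, 1.7], [-0.01, -0.01, -12.35])
['PlanningError', 'hold_point_z', 'observe'] ['capture']
[ 1.50717359  0.50177346 -0.42677186  1.55134473  0.22080932  1.13830057
 -0.2102877 ]
```

Call:
servo_tool:
  targets:
    - {"translation":[610,-751,0],"turn":[0,0,-12.35],"claw":60}
    - {"translation":[610,-751,0],"turn":[0,0,-12.35],"claw":60}
    - {"translation":[610,-751,0],"turn":[0,0,-12.35],"claw":60}
    - {"translation":[610,-751,0],"turn":[0,0,-12.35],"claw":60}
    - {"translation":[610,-751,0],"turn":[0,0,-12.35],"claw":60}
    - {"translation":[610,-751,0],"turn":[0,0,-12.35],"claw":60}
    - {"translation":[610,-751,0],"turn":[0,0,-12.35],"claw":60}
    - {"translation":[610,-751,0],"turn":[0,0,-12.35],"claw":60}

```text
t: 0.9
tool_pos: [0.3479, -0.2386, 0.2311]
tcp_rot: [-3.141, 0.0, 1.533]
force: [1.1, -0.3, -0.1]
gripper_width: 0.0601
finger_force: 0.0
```

```bash
python3 -c "
from cell import bot;s=bot.observe();print(s['t'],s['joint_positions'].round(2),s['tool_pos'],s['tcp_rot'])"; python3 mv.py 0.545 0.292 0.23 3.1416 0 1.62
```

```text
0.9 [ 1.37  0.12 -0.88  2.08  0.11  0.99  0.4 ] [ 0.34788126 -0.23860519  0.23114702] [-3.14119133e+00  4.50647118e-04  1.53267461e+00]
([537.7, 176.8, 0.8], [-0.0, 0.0, -0.83])
```

Call:
servo_tool:
  targets:
    - {"translation":[538,177,0],"turn":[0,0,-0.83],"claw":60}
    - {"translation":[538,177,0],"turn":[0,0,-0.83],"claw":60}
    - {"translation":[538,177,0],"turn":[0,0,-0.83],"claw":60}
    - {"translation":[538,177,0],"turn":[0,0,-0.83],"claw":60}
    - {"translation":[538,177,0],"turn":[0,0,-0.83],"claw":60}
    - {"translation":[538,177,0],"turn":[0,0,-0.83],"claw":60}
    - {"translation":[538,177,0],"turn":[0,0,-0.83],"claw":60}
    - {"translation":[538,177,0],"turn":[0,0,-0.83],"claw":60}

```text
t: 1.7
tool_pos: [0.4898, 0.135, 0.2309]
tcp_rot: [-3.141, 0.0, 1.613]
force: [1.1, -1.3, 1.0]
gripper_width: 0.0597
finger_force: 0.0
```

```bash
python3 -c "
from cell import bot;s=bot.observe();print(s['t'],s['joint_positions'].round(2),s['tool_pos'],s['tcp_rot'])"; python3 mv.py 0.545 0.292 0.23 3.1416 0 1.62
```

```text
1.7 [ 0.53  0.39 -1.04  1.89  0.38  1.08 -0.62] [0.48978809 0.13501181 0.23089848] [-3.14113853e+00  4.79156225e-04  1.61283960e+00]
([154.5, 61.8, 0.8], [-0.0, 0.0, -0.07])
```

Call:
servo_tool:
  targets:
    - {"translation":[153,62,0],"turn":[0,0,-0.07],"claw":60}
    - {"translation":[153,62,0],"turn":[0,0,-0.07],"claw":60}
    - {"translation":[153,62,0],"turn":[0,0,-0.07],"claw":60}
    - {"translation":[153,62,0],"turn":[0,0,-0.07],"claw":60}
    - {"translation":[153,62,0],"turn":[0,0,-0.07],"claw":60}
    - {"translation":[153,62,0],"turn":[0,0,-0.07],"claw":60}

```text
t: 2.3
tool_pos: [0.5443, 0.2886, 0.2305]
tcp_rot: [-3.14, 0.001, 1.622]
force: [-0.6, -1.1, 0.9]
gripper_width: 0.0598
finger_force: 0.0
```

```bash
python3 - <<'E'
from h import *; from cell import bot,eyes
s=bot.observe(); print(s['t'],s['joint_positions'].round(2),s['tool_pos'],s['tcp_rot'])
c=eyes.capture('wrist'); import pickle; pickle.dump(c,open('w1.pkl','wb')); print(c['xyz'],c['rotation'],c['fx'])
im=c['img'][:,:,::-1].copy()
cv2.imwrite('pics/w1.png',im)
th=.0495;o=np.array([.5444,.0653]);Rm=np.array([[np.cos(th),-np.sin(th)],[np.sin(th),np.cos(th)]])
f=lambda x,y,z: proj(c,np.r_[o+Rm@[x,y],z],True)[0].round(1).tolist()
print('handle top',f(-.032+.11*np.sin(.4),.125+.11*np.cos(.4),.109),'spindle',f(-.032,.125,.068),'rim',[f(x,y,.125) for x,y in((.03,.03),(.03,-.03),(-.03,-.03),(-.03,.03))])
E
```

```text
2.3 [ 0.14  0.59 -0.95  1.63  0.51  1.2  -0.88] [0.54426451 0.28858612 0.23052174] [-3.14013060e+00  1.02861233e-03  1.62173279e+00]
[0.53928341 0.35786712 0.37395183] [-0.28025053  0.0016002   0.05012669] 297.3186396354542
handle top [259.3, 181.6] spindle [222.3, 257.4] rim [[275.3, 350.1], [273.6, 380.3], [226.8, 379.8], [223.7, 349.6]]
```

View pics/w1.png

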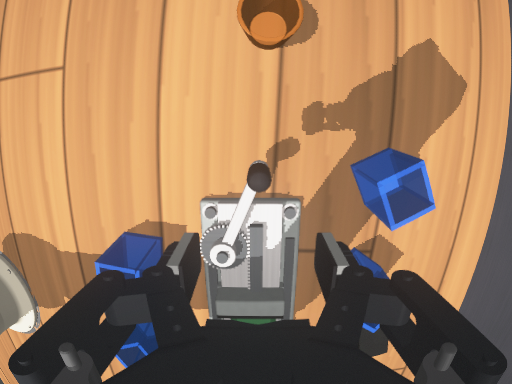

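Call:
servo_tool:
  targets:
    - {"translation":[2,0,162],"turn":[0,0,0],"claw":60}
    - {"translation":[2,0,162],"turn":[0,0,0],"claw":60}
    - {"translation":[2,0,162],"turn":[0,0,0],"claw":60}
    - {"translation":[2,0,162],"turn":[0,0,0],"claw":60}
    - {"translation":[2,0,162],"turn":[0,0,0],"claw":34}
    - {"translation":[2,0,162],"turn":[0,0,0],"claw":34}
    - {"translation":[2,0,162],"turn":[0,0,0],"claw":34}
  grip_force: 25

```text
t: 3.05
tool_pos: [0.5467, 0.292, 0.0725]
tcp_rot: [3.137, -0.002, 1.62]
force: [-0.8, -0.3, 1.0]
gripper_width: 0.0339
finger_force: 0.0
```

```bash
python3 - <<'E'
from h import *; from mv import rel
from cell import bot
s=bot.observe(); print(s['tool_pos'],s['gripper_width'],s['force'],s['finger_force'])
th=.0495;o=np.array([.5444,.0653]);Rm=np.array([[np.cos(th),-np.sin(th)],[np.sin(th),np.cos(th)]])
for q in np.arange(0,.86,.1).tolist()+[.83]:
    a=.4-q; p=o+Rm@[-.032+.11*np.sin(a),.125+.11*np.cos(a)]
    print(round(q,2),p.round(4),rel(np.r_[p,s['tool_pos'][2]],s['tcp_rot'],s)[0])
E
```

```text
[0.54666229 0.29204202 0.07245647] 0.0339399617289347 [-0.77705427 -0.28326478  0.98248218] 0.0
0.0 [0.544  0.2919] [-0.0, -2.6, -0.0]
0.1 [0.5335 0.2951] [3.7, -13.0, -0.1]
0.2 [0.5227 0.2973] [6.5, -23.6, -0.1]
0.3 [0.5118 0.2984] [8.1, -34.5, -0.1]
0.4 [0.5008 0.2984] [8.7, -45.5, -0.2]
0.5 [0.4899 0.2973] [8.1, -56.5, -0.2]
0.6 [0.4791 0.2952] [6.5, -67.3, -0.3]
0.7 [0.4686 0.2919] [3.7, -78.0, -0.3]
0.8 [0.4585 0.2876] [-0.0, -88.3, -0.4]
0.83 [0.4555 0.2862] [-1.4, -91.3, -0.4]
```

Call:
servo_tool:
  targets:
    - {"translation":[2,-9,0],"turn":[0,0,0],"claw":34}
    - {"translation":[4,-18,0],"turn":[0,0,0],"claw":34}
    - {"translation":[7,-28,0],"turn":[0,0,0],"claw":34}
    - {"translation":[8,-39,0],"turn":[0,0,0],"claw":34}
    - {"translation":[9,-50,0],"turn":[0,0,0],"claw":34}
    - {"translation":[8,-60,0],"turn":[0,0,0],"claw":34}
    - {"translation":[7,-70,0],"turn":[0,0,0],"claw":34}
    - {"translation":[4,-80,0],"turn":[0,0,0],"claw":34}

```text
t: 3.85
tool_pos: [0.4637, 0.291, 0.0694]
tcp_rot: [3.141, -0.0, 1.621]
force: [2.7, 2.7, 1.7]
gripper_width: 0.0337
finger_force: 1.5
```

Call:
servo_tool:
  targets:
    - {"translation":[-3,-5,0],"turn":[0,0,0],"claw":34}
    - {"translation":[-5,-12,0],"turn":[0,0,0],"claw":34}
    - {"translation":[-5,-12,0],"turn":[0,0,0],"claw":60}
    - {"translation":[-5,-8,0],"turn":[0,0,0],"claw":60}
    - {"translation":[-5,-8,0],"turn":[0,0,0],"claw":60}

```text
t: 4.35
tool_pos: [0.4567, 0.2847, 0.0688]
tcp_rot: [-3.14, 0.001, 1.62]
force: [-0.2, -0.4, 0.0]
gripper_width: 0.0598
finger_force: 0.0
```

Call:
servo_tool:
  targets:
    - {"translation":[0,0,-70],"turn":[0,0,0],"claw":60}
    - {"translation":[0,0,-150],"turn":[0,0,0],"claw":60}
    - {"translation":[0,0,-210],"turn":[0,0,0],"claw":85}
    - {"translation":[0,0,-210],"turn":[0,0,0],"claw":85}
    - {"translation":[0,0,-210],"turn":[0,0,0],"claw":85}

```text
t: 4.85
tool_pos: [0.4585, 0.2879, 0.2848]
tcp_rot: [3.135, -0.003, 1.621]
force: [-0.0, 0.1, -0.4]
gripper_width: 0.085
finger_force: 0.0
```

```bash
cat > look.py <<'E'
import sys; from h import *; from cell import bot,eyes; import pickle
th=.0495;o=np.array([.5444,.0653]);Rm=np.array([[np.cos(th),-np.sin(th)],[np.sin(th),np.cos(th)]])
def w2v(P): return (P[:,:2]-o)@Rm
def v2w(x,y): return o+Rm@[x,y]
def take(tag):
    d={n:eyes.capture(n) for n in('side','top','wrist')}; pickle.dump(d,open(f'{tag}.pkl','wb'))
    for n in d: cv2.imwrite(f'pics/{tag}_{n}.png',d[n]['img'][:,:,::-1])
    return d
def green(c):
    hsv=cv2.cvtColor(c['img'],cv2.COLOR_RGB2HSV); g=(hsv[...,0]>45)&(hsv[...,0]<85)&(hsv[...,1]>80); return blobs(g)
E
python3 - <<'E'
from look import *
s=bot.observe(); print(s['t'],s['tool_pos'],s['tcp_rot'],s['joint_positions'].round(2))
d=take('l2')
for n in ('top','side'):
    b=green(d[n])[0]; print(n,cv2.boundingRect(b),cv2.minAreaRect(b)); 
im=np.hstack([cv2.resize(d['top']['img'][170:250,170:310],None,fx=2.8,fy=2.8,interpolation=cv2.INTER_CUBIC)[:224], cv2.resize(d['side']['img'][110:250,180:310],(300,323),interpolation=cv2.INTER_CUBIC)[:224]]) 
w=d['wrist']['img']; out=np.zeros((224+384,max(im.shape[1],512),3),np.uint8); out[:224,:im.shape[1]]=im; out[224:,:512]=w
cv2.imwrite('pics/l2.png',out[:600,:800,::-1]); print(out.shape)
E
```

```text
4.85 [0.45845053 0.28793329 0.28479149] [ 3.13477575 -0.00334675  1.62132057] [ 0.24  0.4  -1.08  1.76  0.38  1.21 -0.89]
top (256, 193, 20, 23) ((265.32232666015625, 204.01268005371094), (22.015338897705078, 18.737974166870117), 85.91438293457031)
side (246, 167, 36, 45) ((263.4717102050781, 187.8490753173828), (35.35480499267578, 38.26866149902344), 60.945396423339844)
(608, 692, 3)
```

View pics/l2.png

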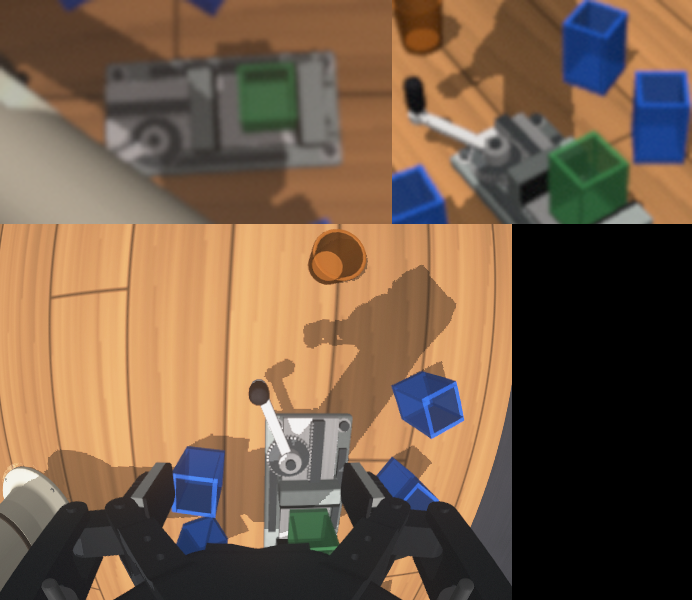

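```bash
cat > goal.py <<'E'
# goal.py gx gy gz yaw lean_deg : move numbers that bring the grasp point to g
import sys; from mv import *
def pose(g,yaw,lean):
    Rt=R.from_euler('z',yaw)*R.from_euler('x',np.pi)*R.from_euler('y',np.radians(lean))
    return np.array(g)+.0187*Rt.as_matrix()[:,2], Rt.as_euler('xyz')
if __name__=='__main__':
    s=bot.observe(); R0=R.from_euler('xyz',s['tcp_rot']).as_matrix()
    print('t',s['t'],'G',(s['tool_pos']-.0187*R0[:,2]).round(4),'zt',R0[:,2].round(3),'yt',R0[:,1].round(3),'F',s['force'].round(1),'w',round(s['gripper_width'],4),'q',s['joint_positions'].round(2).tolist())
    a=[float(v) for v in sys.argv[1:]]
    for k in range(0,len(a),5): print(rel(*pose(a[k:k+3],a[k+3],a[k+4]),s))
E
python3 goal.py .547 .065 .26 1.62 45  .547 .065 .26 1.62 -45
```

```text
t 5.0 G [0.4568 0.2852 0.2978] zt [ 0.    -0.001 -1.   ] yt [0.999 0.05  0.   ] F [ 0.8  0.4 -1.5] w 0.0852 q [0.24, 0.4, -1.07, 1.76, 0.38, 1.2, -0.89]
([-211.1, 79.1, 32.5], [0.0, 7.51, 0.0])
([-237.5, 79.1, 32.5], [0.0, -7.49, 0.0])
```

Call:
servo_tool:
  targets:
    - {"translation":[-211,79,32],"turn":[0,7.5,0],"claw":85}
    - {"translation":[-211,79,32],"turn":[0,7.5,0],"claw":85}
    - {"translation":[-211,79,32],"turn":[0,7.5,0],"claw":85}
    - {"translation":[-211,79,32],"turn":[0,7.5,0],"claw":85}
    - {"translation":[-211,79,32],"turn":[0,7.5,0],"claw":85}
    - {"translation":[-211,79,32],"turn":[0,7.5,0],"claw":85}
    - {"translation":[-211,79,32],"turn":[0,7.5,0],"claw":85}

```text
t: 5.7
tool_pos: [0.5464, 0.0705, 0.2383]
tcp_rot: [-3.121, -0.799, 1.591]
force: [-0.2, -1.1, -0.9]
gripper_width: 0.0851
finger_force: 0.0
```

```bash
python3 goal.py .547 .065 .26 1.62 45  .547 .065 .26 1.62 -45
```

```text
t 5.7 G [0.547  0.0571 0.2514] zt [-0.035  0.716 -0.698] yt [ 0.999  0.035 -0.014] F [-0.2 -1.1 -0.9] w 0.0851 q [1.11, 0.87, -1.24, 1.78, 0.01, 1.05, 0.02]
([11.5, 0.1, -0.3], [0.0, -0.13, -0.19])
([-7.0, 0.5, -19.3], [-0.15, -15.13, -0.15])
```

Call:
servo_tool:
  targets:
    - {"translation":[-7,0,-19],"turn":[0,-15.1,0],"claw":85}
    - {"translation":[-7,0,-19],"turn":[0,-15.1,0],"claw":85}
    - {"translation":[-7,0,-19],"turn":[0,-15.1,0],"claw":85}
    - {"translation":[-7,0,-19],"turn":[0,-15.1,0],"claw":85}
    - {"translation":[-7,0,-19],"turn":[0,-15.1,0],"claw":85}
    - {"translation":[-7,0,-19],"turn":[0,-15.1,0],"claw":85}
    - {"translation":[-7,0,-19],"turn":[0,-15.1,0],"claw":85}
    - {"translation":[-7,0,-19],"turn":[0,-15.1,0],"claw":85}

```text
t: 6.5
tool_pos: [0.5466, 0.0614, 0.2561]
tcp_rot: [3.139, 0.422, 1.622]
force: [0.1, -0.7, -1.6]
gripper_width: 0.0851
finger_force: 0.0
```

```bash
python3 goal.py .547 .065 .26 1.62 45  .547 .065 .26 1.62 -45
```

```text
t 6.5 G [0.5462 0.0691 0.2731] zt [ 0.024 -0.409 -0.912] yt [0.999 0.053 0.002] F [ 0.1 -0.7 -1.6] w 0.0851 q [0.24, 0.48, -0.86, 1.74, 0.73, 1.4, -0.8]
([19.1, 0.6, 1.6], [0.02, 11.53, 0.04])
([-5.0, 0.5, 12.4], [0.04, -3.47, 0.02])
```

Call:
servo_tool:
  targets:
    - {"translation":[-5,0,12],"turn":[0,-3.5,0],"claw":85}
    - {"translation":[-5,0,12],"turn":[0,-3.5,0],"claw":85}
    - {"translation":[-5,0,12],"turn":[0,-3.5,0],"claw":85}
    - {"translation":[-5,0,12],"turn":[0,-3.5,0],"claw":85}

```text
t: 6.9
tool_pos: [0.5455, 0.0544, 0.2434]
tcp_rot: [-3.133, 0.783, 1.636]
force: [0.3, 1.5, -1.1]
gripper_width: 0.0848
finger_force: 0.0
```

```bash
python3 goal.py .547 .065 .26 1.62 45  .547 .065 .26 1.62 -45; python3 - <<'E'
from look import *
d=take('l3')
cv2.imwrite('pics/l3.png',d['wrist']['img'][:,:,::-1])
c=d['wrist']; print(c['xyz'],[cv2.boundingRect(b) for b in green(c)][:2])
E
```

```text
t 6.9 G [0.5448 0.0675 0.2566] zt [ 0.037 -0.704 -0.709] yt [ 0.998  0.059 -0.006] F [ 0.3  1.5 -1.1] w 0.0848 q [-0.03, 0.62, -0.74, 1.71, 0.94, 1.65, -1.01]
([14.4, 2.2, -19.2], [-0.07, 14.98, 0.1])
([-4.3, 2.0, -0.5], [0.02, -0.02, 0.11])
[0.53755715 0.20093987 0.29870361] [(218, 0, 90, 106)]
```

View pics/l3.png

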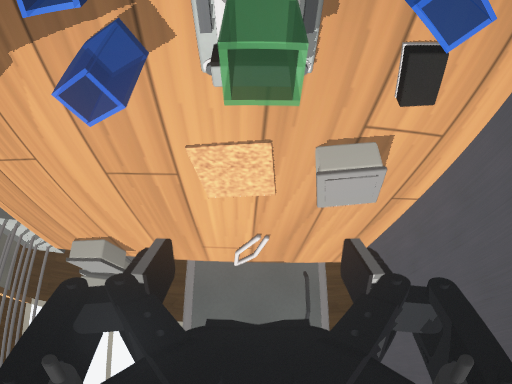

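```bash
python3 - <<'E'
from look import *
c=pickle.load(open('l3.pkl','rb'))['wrist']
b=green(c)[0]; q=cv2.approxPolyDP(cv2.convexHull(b),3,True)[:,0]; print(q.tolist())
for z in (.125,): print(w2v(onplane(c,q,z,True)).round(4).tolist())
print(w2v(onplane(c,[[225,104],[299,104],[308,40],[218,44]],.125,True)).round(4).tolist())
print('cork',onplane(c,[[187,147],[272,141],[275,193],[209,197]],.006,True).round(3).tolist())
E
```

```text
[[296, 0], [307, 40], [298, 105], [225, 104], [218, 41], [227, 0]]
[[0.0227, 0.0604], [0.0324, 0.031], [0.0326, -0.0307], [-0.0259, -0.0301], [-0.0262, 0.0296], [-0.0184, 0.06]]
[[-0.0259, -0.0301], [0.0332, -0.0295], [0.0331, 0.0311], [-0.0264, 0.0271]]
cork [[0.443, -0.177, 0.006], [0.578, -0.157, 0.006], [0.6, -0.322, 0.006], [0.464, -0.347, 0.006]]
```

```bash
python3 goal.py .5477 .0675 .14 1.62 -45  .5477 .0675 .095 1.62 -45
```

```text
t 7.05 G [0.5468 0.064  0.2598] zt [ 0.035 -0.703 -0.711] yt [ 0.999  0.051 -0.   ] F [-0.7 -0.1  0. ] w 0.0851 q [-0.03, 0.62, -0.74, 1.71, 0.94, 1.65, -1.0]
([86.6, 1.1, 82.7], [0.01, -0.05, 0.01])
([118.3, 1.1, 114.7], [0.01, -0.05, 0.01])
```

Call:
servo_tool:
  targets:
    - {"translation":[40,1,38],"turn":[0,0,0],"claw":85}
    - {"translation":[87,1,83],"turn":[0,0,0],"claw":85}
    - {"translation":[105,1,101],"turn":[0,0,0],"claw":85}
    - {"translation":[118,1,114],"turn":[0,0,0],"claw":85}
    - {"translation":[118,1,114],"turn":[0,0,0],"claw":85}
    - {"translation":[118,1,114],"turn":[0,0,0],"claw":85}

```text
t: 7.65
tool_pos: [0.5496, 0.0545, 0.0846]
tcp_rot: [3.139, 0.781, 1.618]
force: [0.0, 0.3, 1.1]
gripper_width: 0.0852
finger_force: 0.0
```

```bash
python3 goal.py .5477 .0675 .095 1.62 -45
```

```text
t 7.65 G [0.5489 0.0676 0.0978] zt [ 0.036 -0.703 -0.711] yt [0.999 0.049 0.002] F [0.  0.3 1.1] w 0.0852 q [-0.09, 0.85, -0.65, 1.76, 1.07, 1.5, -1.21]
([1.9, -1.2, 2.0], [0.01, -0.05, -0.01])
```

Call:
servo_tool:
  targets:
    - {"translation":[1,-1,1],"turn":[0,0,0],"claw":50}
    - {"translation":[1,-1,1],"turn":[0,0,0],"claw":50}
    - {"translation":[1,-1,1],"turn":[0,0,0],"claw":50}
    - {"translation":[1,-1,1],"turn":[0,0,0],"claw":50}
    - {"translation":[1,-1,1],"turn":[0,0,0],"claw":50}
    - {"translation":[1,-1,1],"turn":[0,0,0],"claw":50}
  grip_force: 60

```text
t: 8.25
tool_pos: [0.5489, 0.0554, 0.0836]
tcp_rot: [3.136, 0.781, 1.618]
force: [1.4, 2.2, 7.1]
gripper_width: 0.0592
finger_force: 65.1
```

```bash
python3 goal.py .5477 .0675 .095 1.62 -45 .5477 .0675 .26 1.62 -45;
```

```text
t 8.25 G [0.5482 0.0685 0.0969] zt [ 0.038 -0.703 -0.71 ] yt [0.999 0.051 0.004] F [1.4 2.2 7.1] w 0.0592 q [-0.09, 0.85, -0.65, 1.76, 1.07, 1.5, -1.22]
([0.5, -0.6, 2.1], [0.04, -0.04, -0.01])
([-115.6, -0.0, -115.1], [0.04, -0.04, -0.01])
```

Call:
servo_tool:
  targets:
    - {"translation":[-10,0,-10],"turn":[0,0,0],"claw":50}
    - {"translation":[-30,0,-30],"turn":[0,0,0],"claw":50}
    - {"translation":[-60,0,-60],"turn":[0,0,0],"claw":50}
    - {"translation":[-90,0,-90],"turn":[0,0,0],"claw":50}
    - {"translation":[-116,0,-115],"turn":[0,0,0],"claw":50}
    - {"translation":[-116,0,-115],"turn":[0,0,0],"claw":50}

```text
t: 8.85
tool_pos: [0.5493, 0.0546, 0.2505]
tcp_rot: [3.129, 0.779, 1.612]
force: [0.4, 0.1, -2.7]
gripper_width: 0.0595
finger_force: 65.4
```

```bash
python3 goal.py .52 -.12 .26 1.62 0 .52 -.269 .16 1.62 45;
```

```text
t 8.85 G [0.5486 0.0677 0.2638] zt [ 0.041 -0.701 -0.712] yt [0.999 0.05  0.009] F [ 0.4  0.1 -2.7] w 0.0595 q [-0.03, 0.61, -0.74, 1.71, 0.94, 1.65, -1.01]
([-116.8, -38.1, 127.8], [0.08, 7.44, -0.02])
([-147.0, -46.4, 290.2], [0.09, 14.94, 0.01])
```

Call:
servo_tool:
  targets:
    - {"translation":[-147,-46,290],"turn":[0,14.95,0],"claw":50}
    - {"translation":[-147,-46,290],"turn":[0,14.95,0],"claw":50}
    - {"translation":[-147,-46,290],"turn":[0,14.95,0],"claw":50}
    - {"translation":[-147,-46,290],"turn":[0,14.95,0],"claw":50}
    - {"translation":[-147,-46,290],"turn":[0,14.95,0],"claw":50}
    - {"translation":[-147,-46,290],"turn":[0,14.95,0],"claw":50}
    - {"translation":[-147,-46,290],"turn":[0,14.95,0],"claw":50}
    - {"translation":[-147,-46,290],"turn":[0,14.95,0],"claw":50}

```text
t: 9.65
tool_pos: [0.5127, -0.2686, 0.1391]
tcp_rot: [-3.133, -0.352, 1.606]
force: [-0.9, -0.1, -4.9]
gripper_width: 0.0593
finger_force: 66.2
```

```bash
python3 goal.py .52 -.269 .16 1.62 45;
```

```text
t 9.65 G [ 0.5131 -0.2751  0.1567] zt [-0.021  0.344 -0.939] yt [ 0.999  0.039 -0.008] F [-0.9 -0.1 -4.9] w 0.0593 q [1.22, 0.79, -0.92, 1.62, 0.32, 1.17, 0.3]
([14.5, 7.0, -2.9], [-0.01, 4.14, -0.13])
```

Call:
servo_tool:
  targets:
    - {"translation":[14,7,-3],"turn":[0,4.14,-0.13],"claw":50}
    - {"translation":[14,7,-3],"turn":[0,4.14,-0.13],"claw":50}
    - {"translation":[14,7,-3],"turn":[0,4.14,-0.13],"claw":50}
    - {"translation":[14,7,-3],"turn":[0,4.14,-0.13],"claw":50}
    - {"translation":[14,7,-3],"turn":[0,4.14,-0.13],"claw":50}

```text
t: 10.15
tool_pos: [0.5228, -0.2448, 0.1481]
tcp_rot: [3.141, -0.786, 1.634]
force: [0.2, 0.5, -2.8]
gripper_width: 0.0593
finger_force: 66.3
```

```bash
python3 goal.py .52 -.269 .16 1.62 45 .52 -.269 .045 1.62 45 .52 -.269 .0385 1.62 45; python3 - <<'E'
from look import *
d=take('l4')
im=cv2.resize(d['side']['img'][200:384,240:450],None,fx=2.5,fy=2.5,interpolation=cv2.INTER_CUBIC); cv2.imwrite('pics/l4.png',im[:,:,::-1])
E
```

```text
t 10.15 G [ 0.5236 -0.258   0.1614] zt [-0.043  0.706 -0.707] yt [0.998 0.062 0.001] F [ 0.2  0.5 -2.8] w 0.0593 q [1.27, 1.05, -0.98, 1.41, 0.13, 1.43, 0.45]
([-8.6, -4.1, -6.7], [-0.08, -0.0, 0.09])
([-89.9, -4.2, 74.6], [-0.08, -0.0, 0.09])
([-94.5, -4.2, 79.2], [-0.08, -0.0, 0.09])
```

View pics/l4.png

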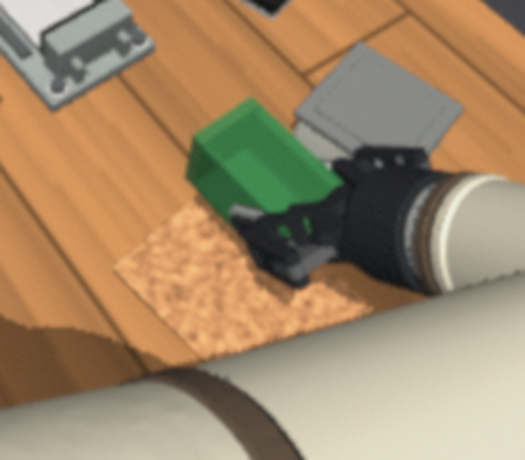

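Call:
servo_tool:
  targets:
    - {"translation":[-30,-2,25],"turn":[0,0,0.05],"claw":50}
    - {"translation":[-60,-4,48],"turn":[0,0,0.05],"claw":50}
    - {"translation":[-80,-4,65],"turn":[0,0,0.05],"claw":50}
    - {"translation":[-88,-4,73],"turn":[0,0,0.05],"claw":50}
    - {"translation":[-90,-4,75],"turn":[0,0,0.05],"claw":50}
    - {"translation":[-90,-4,75],"turn":[0,0,0.05],"claw":50}

```text
t: 10.9
tool_pos: [0.5217, -0.2552, 0.0352]
tcp_rot: [3.14, -0.784, 1.633]
force: [0.1, -0.3, -2.4]
gripper_width: 0.0594
finger_force: 66.4
```

```bash
python3 goal.py .52 -.269 .0385 1.62 45
```

```text
t 10.9 G [ 0.5225 -0.2683  0.0484] zt [-0.042  0.705 -0.708] yt [0.998 0.061 0.001] F [ 0.1 -0.3 -2.4] w 0.0594 q [1.24, 1.19, -0.9, 1.4, 0.21, 1.33, 0.51]
([-7.3, -2.4, 6.6], [-0.07, 0.01, 0.09])
```

Call:
servo_tool:
  targets:
    - {"translation":[-2,0,2],"turn":[0,0,0],"claw":50}
    - {"translation":[-4,0,4],"turn":[0,0,0],"claw":50}
    - {"translation":[-5,0,5],"turn":[0,0,0],"claw":50}
    - {"translation":[-5,0,5],"turn":[0,0,0],"claw":50}

```text
t: 11.3
tool_pos: [0.5207, -0.2558, 0.0264]
tcp_rot: [-3.141, -0.785, 1.629]
force: [0.2, -1.0, -3.4]
gripper_width: 0.0595
finger_force: 66.5
```

Call:
servo_tool:
  targets:
    - {"translation":[-1,0,1],"turn":[0,0,0],"claw":50}
    - {"translation":[-1,0,1],"turn":[0,0,0],"claw":50}
    - {"translation":[-1,0,1],"turn":[0,0,0],"claw":50}

```text
t: 11.6
tool_pos: [0.5208, -0.2559, 0.026]
tcp_rot: [-3.141, -0.786, 1.63]
force: [-1.7, -3.2, 5.1]
gripper_width: 0.0591
finger_force: 67.0
```

Call:
servo_tool:
  targets:
    - {"translation":[-1,0,1],"turn":[0,0,0],"claw":50}
    - {"translation":[-1,0,1],"turn":[0,0,0],"claw":50}
    - {"translation":[-1,0,1],"turn":[0,0,0],"claw":50}

```text
t: 11.9
tool_pos: [0.5209, -0.2559, 0.0259]
tcp_rot: [3.141, -0.787, 1.631]
force: [-5.0, -4.6, 12.8]
gripper_width: 0.0594
finger_force: 67.6
```

```bash
python3 goal.py .52 -.269 .0385 1.62 45
```

```text
t 11.9 G [ 0.5216 -0.2691  0.0391] zt [-0.042  0.707 -0.706] yt [0.998 0.06  0.   ] F [-5.  -4.6 12.8] w 0.0594 q [1.24, 1.2, -0.9, 1.39, 0.21, 1.32, 0.51]
([-0.3, -1.5, 0.6], [-0.07, -0.01, 0.07])
```

Call:
servo_tool:
  targets:
    - {"translation":[1,0,-1],"turn":[0,0,0],"claw":50}
    - {"translation":[1,0,-1],"turn":[0,0,0],"claw":62}
    - {"translation":[1,0,-1],"turn":[0,0,0],"claw":70}
    - {"translation":[1,0,-1],"turn":[0,0,0],"claw":85}
    - {"translation":[1,0,-1],"turn":[0,0,0],"claw":85}
    - {"translation":[1,0,-1],"turn":[0,0,0],"claw":85}

```text
t: 12.5
tool_pos: [0.5206, -0.2554, 0.0245]
tcp_rot: [-3.14, -0.786, 1.629]
force: [-0.9, 0.1, -0.3]
gripper_width: 0.0851
finger_force: 0.0
```

Call:
servo_tool:
  targets:
    - {"translation":[0,0,-10],"turn":[0,0,0],"claw":85}
    - {"translation":[0,0,-40],"turn":[0,0,0],"claw":85}
    - {"translation":[0,0,-85],"turn":[0,0,0],"claw":85}
    - {"translation":[0,0,-130],"turn":[0,0,0],"claw":85}
    - {"translation":[50,0,-150],"turn":[0,0,0],"claw":85}
    - {"translation":[50,0,-150],"turn":[0,0,0],"claw":85}

```text
t: 13.1
tool_pos: [0.5281, -0.3262, 0.1737]
tcp_rot: [3.131, -0.782, 1.637]
force: [0.6, 1.6, 0.8]
gripper_width: 0.0847
finger_force: 0.0
```

```bash
python3 goal.py .5215 -.17 .2 1.63 -45; python3 - <<'E'
from look import *
d=take('l5')
c=d['wrist']; b=green(c)
for k in b[:2]:
    q=cv2.approxPolyDP(cv2.convexHull(k),3,True)[:,0]; print(q.tolist(), onplane(c,q,.066,True)[:,:2].round(4).tolist(), onplane(c,q,.006,True)[:,:2].round(4).tolist())
im=np.hstack([cv2.resize(c['img'],(400,300)),cv2.resize(d['top']['img'][150:270,280:440],(400,300))]); cv2.imwrite('pics/l5.png',im[:,:,::-1])
E
```

```text
t 13.1 G [ 0.5288 -0.3394  0.187 ] zt [-0.036  0.704 -0.709] yt [0.998 0.059 0.008] F [0.6 1.6 0.8] w 0.0847 q [1.26, 1.08, -0.95, 1.21, 0.14, 1.6, 0.5]
([110.7, 2.7, 91.6], [0.08, -14.97, -0.0])
[[284, 164], [289, 243], [284, 266], [229, 266], [223, 250], [228, 163]] [[0.5448, -0.2032], [0.5509, -0.2887], [0.5469, -0.3104], [0.4989, -0.3133], [0.4921, -0.2989], [0.4868, -0.2055]] [[0.549, -0.162], [0.5565, -0.2676], [0.5516, -0.2945], [0.4922, -0.2981], [0.4838, -0.2803], [0.4772, -0.1648]]
```

View pics/l5.png

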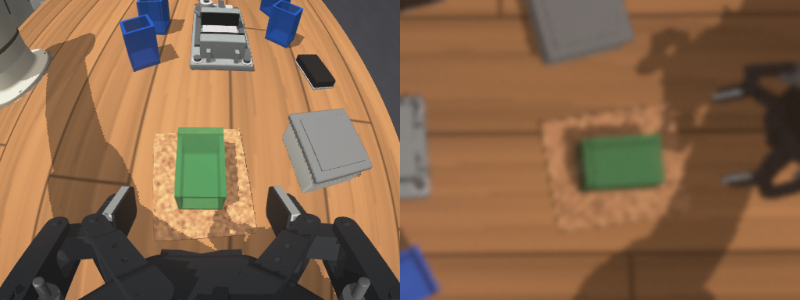

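Call:
servo_tool:
  targets:
    - {"translation":[111,0,92],"turn":[0.08,-15,0],"claw":85}
    - {"translation":[111,0,92],"turn":[0.08,-15,0],"claw":85}
    - {"translation":[111,0,92],"turn":[0.08,-15,0],"claw":85}
    - {"translation":[111,0,92],"turn":[0.08,-15,0],"claw":85}
    - {"translation":[111,0,92],"turn":[0.08,-15,0],"claw":85}
    - {"translation":[111,0,92],"turn":[0.08,-15,0],"claw":85}
    - {"translation":[111,0,92],"turn":[0.08,-15,0],"claw":85}
    - {"translation":[111,0,92],"turn":[0.08,-15,0],"claw":85}

```text
t: 14.05
tool_pos: [0.5166, -0.1836, 0.1803]
tcp_rot: [-3.136, 0.422, 1.633]
force: [-0.2, -0.0, -2.0]
gripper_width: 0.0852
finger_force: 0.0
```

```bash
python3 goal.py .516 -.17 .2 1.63 -45
```

```text
t 14.05 G [ 0.5162 -0.176   0.1973] zt [ 0.02  -0.409 -0.912] yt [ 0.998  0.06  -0.005] F [-0.2 -0.  -2. ] w 0.0852 q [0.62, 0.42, -0.73, 1.96, 0.83, 1.05, -0.51]
([-2.3, 0.2, -6.1], [-0.03, -3.47, 0.04])
```

Call:
servo_tool:
  targets:
    - {"translation":[-2,0,-6],"turn":[-0.03,-3.5,0.04],"claw":85}
    - {"translation":[-2,0,-6],"turn":[-0.03,-3.5,0.04],"claw":85}
    - {"translation":[-2,0,-6],"turn":[-0.03,-3.5,0.04],"claw":85}
    - {"translation":[-2,0,-6],"turn":[-0.03,-3.5,0.04],"claw":85}
    - {"translation":[-2,0,-6],"turn":[-0.03,-3.5,0.04],"claw":85}

```text
t: 14.55
tool_pos: [0.5161, -0.1824, 0.1848]
tcp_rot: [-3.135, 0.78, 1.635]
force: [-1.0, 0.2, 0.5]
gripper_width: 0.0849
finger_force: 0.0
```

```bash
python3 goal.py .517 -.195 .081 1.63 -45 .518 -.239 .037 1.63 -45
```

```text
t 14.55 G [ 0.5153 -0.1693  0.1981] zt [ 0.038 -0.702 -0.711] yt [ 0.998  0.059 -0.005] F [-1.   0.2  0.5] w 0.0849 q [0.32, 0.51, -0.63, 2.02, 1.13, 1.28, -0.9]
([63.9, 0.7, 101.3], [-0.03, -0.05, 0.03])
([63.5, -0.7, 163.6], [-0.03, -0.05, 0.03])
```

Call:
servo_tool:
  targets:
    - {"translation":[34,0,30],"turn":[0,0,0],"claw":85}
    - {"translation":[63,0,65],"turn":[0,0,0],"claw":85}
    - {"translation":[63,0,100],"turn":[0,0,0],"claw":85}
    - {"translation":[63,0,130],"turn":[0,0,0],"claw":85}
    - {"translation":[63,0,152],"turn":[0,0,0],"claw":85}
    - {"translation":[63,0,160],"turn":[0,0,0],"claw":85}
    - {"translation":[63,0,160],"turn":[0,0,0],"claw":85}

```text
t: 15.25
tool_pos: [0.5191, -0.2526, 0.0277]
tcp_rot: [-3.138, 0.781, 1.628]
force: [0.4, 0.8, -0.3]
gripper_width: 0.0848
finger_force: 0.0
```

```bash
python3 goal.py .518 -.239 .037 1.63 -45
```

```text
t 15.25 G [ 0.5184 -0.2395  0.041 ] zt [ 0.036 -0.703 -0.71 ] yt [ 0.999  0.054 -0.003] F [ 0.4  0.8 -0.3] w 0.0848 q [0.33, 0.79, -0.47, 2.03, 1.42, 1.13, -1.14]
([3.1, -0.2, 2.5], [-0.05, -0.04, -0.02])
```

Call:
servo_tool:
  targets:
    - {"translation":[2,0,1],"turn":[0,0,0],"claw":85}
    - {"translation":[2,0,1],"turn":[0,0,0],"claw":50}
    - {"translation":[2,0,1],"turn":[0,0,0],"claw":50}
    - {"translation":[2,0,1],"turn":[0,0,0],"claw":50}
    - {"translation":[2,0,1],"turn":[0,0,0],"claw":50}
    - {"translation":[2,0,1],"turn":[0,0,0],"claw":50}
    - {"translation":[2,0,1],"turn":[0,0,0],"claw":50}
  grip_force: 60

```text
t: 15.95
tool_pos: [0.521, -0.2484, 0.0266]
tcp_rot: [-3.141, 0.781, 1.632]
force: [-1.7, 4.3, 7.2]
gripper_width: 0.0595
finger_force: 62.3
```

```bash
python3 goal.py .518 -.239 .2 1.62 -45
```

```text
t 15.95 G [ 0.5202 -0.2352  0.0399] zt [ 0.042 -0.703 -0.71 ] yt [ 0.998  0.06  -0.001] F [-1.7  4.3  7.2] w 0.0595 q [0.33, 0.8, -0.47, 2.03, 1.43, 1.13, -1.14]
([-115.4, -2.6, -111.1], [0.07, -0.04, 0.08])
```

Call:
servo_tool:
  targets:
    - {"translation":[-15,0,-15],"turn":[0,0,0],"claw":50}
    - {"translation":[-45,0,-45],"turn":[0,0,0],"claw":50}
    - {"translation":[-80,0,-80],"turn":[0,0,0],"claw":50}
    - {"translation":[-115,0,-115],"turn":[0,0,0],"claw":50}
    - {"translation":[-150,0,-150],"turn":[0,0,0],"claw":50}
    - {"translation":[-155,0,-155],"turn":[0,0,0],"claw":50}

```text
t: 16.55
tool_pos: [0.5234, -0.25, 0.2512]
tcp_rot: [3.131, 0.784, 1.623]
force: [0.7, -0.3, -2.7]
gripper_width: 0.0598
finger_force: 62.5
```

```bash
python3 goal.py .5445 .067 .26 1.62 45
```

```text
t 16.55 G [ 0.5225 -0.2368  0.2645] zt [ 0.048 -0.705 -0.708] yt [0.998 0.06  0.007] F [ 0.7 -0.3 -2.7] w 0.0598 q [0.45, 0.39, -0.61, 1.98, 1.1, 1.23, -0.69]
([235.9, 40.1, -228.5], [0.08, 14.99, 0.11])
```

Call:
servo_tool:
  targets:
    - {"translation":[236,40,-228],"turn":[0.08,15,0.1],"claw":50}
    - {"translation":[236,40,-228],"turn":[0.08,15,0.1],"claw":50}
    - {"translation":[236,40,-228],"turn":[0.08,15,0.1],"claw":50}
    - {"translation":[236,40,-228],"turn":[0.08,15,0.1],"claw":50}
    - {"translation":[236,40,-228],"turn":[0.08,15,0.1],"claw":50}
    - {"translation":[236,40,-228],"turn":[0.08,15,0.1],"claw":50}
    - {"translation":[236,40,-228],"turn":[0.08,15,0.1],"claw":50}
    - {"translation":[236,40,-228],"turn":[0.08,15,0.1],"claw":50}

```text
t: 17.35
tool_pos: [0.5401, 0.0861, 0.2419]
tcp_rot: [-3.137, -0.426, 1.628]
force: [-0.6, 0.4, -4.6]
gripper_width: 0.0594
finger_force: 62.7
```

```bash
python3 goal.py .5445 .067 .26 1.62 45
```

```text
t 17.35 G [0.5407 0.0784 0.259 ] zt [-0.028  0.412 -0.911] yt [ 0.998  0.059 -0.004] F [-0.6  0.4 -4.6] w 0.0594 q [0.84, 0.51, -1.01, 1.8, 0.0, 1.03, -0.05]
([-3.5, 3.3, -6.9], [-0.09, 3.43, 0.05])
```

Call:
servo_tool:
  targets:
    - {"translation":[-3,3,-7],"turn":[-0.08,3.43,0.05],"claw":50}
    - {"translation":[-3,3,-7],"turn":[-0.08,3.43,0.05],"claw":50}
    - {"translation":[-3,3,-7],"turn":[-0.08,3.43,0.05],"claw":50}
    - {"translation":[-3,3,-7],"turn":[-0.08,3.43,0.05],"claw":50}
    - {"translation":[-3,3,-7],"turn":[-0.08,3.43,0.05],"claw":50}
    - {"translation":[-3,3,-7],"turn":[-0.08,3.43,0.05],"claw":50}
    - {"translation":[-3,3,-7],"turn":[-0.08,3.43,0.05],"claw":50}

```text
t: 18.05
tool_pos: [0.5442, 0.0758, 0.2465]
tcp_rot: [-3.14, -0.775, 1.615]
force: [-0.6, 1.3, -3.6]
gripper_width: 0.0596
finger_force: 62.8
```

```bash
python3 goal.py .5445 .067 .135 1.62 45  .5445 .067 .098 1.62 45; python3 - <<'E'
from look import *
d=take('l6')
for n in('side','top','wrist'):
    c=d[n]; b=green(c)[0]; q=cv2.approxPolyDP(cv2.convexHull(b),2.5,True)[:,0]; print(n,q.tolist(), w2v(onplane(c,q,.292,n=='wrist')).round(3).tolist())
im=np.zeros((500,780,3),np.uint8)
im[:300,:400]=cv2.resize(d['wrist']['img'],(400,300)); im[:500,400:780]=cv2.resize(d['side']['img'][90:260,190:319],(380,500)); im[300:500,:400]=cv2.resize(d['top']['img'][160:250,180:360],(400,200)); cv2.imwrite('pics/l6.png',im[:,:,::-1])
E
```

```text
t 18.05 G [0.5448 0.0627 0.2599] zt [-0.032  0.699 -0.714] yt [ 0.999  0.045 -0.001] F [-0.6  1.3 -3.6] w 0.0596 q [1.03, 0.72, -1.09, 1.79, -0.17, 1.06, 0.18]
([-84.1, -0.1, 92.2], [0.02, 0.1, -0.04])
([-110.0, -0.0, 118.6], [0.02, 0.1, -0.04])
side [[281, 149], [281, 158], [263, 168], [249, 157]] [[-0.02, -0.081], [-0.036, -0.1], [-0.079, -0.102], [-0.083, -0.063]]
top [[273, 183], [274, 202], [257, 206], [253, 185]] [[0.028, -0.022], [-0.023, -0.021], [-0.031, 0.023], [0.025, 0.031]]
wrist [[324, 168], [338, 279], [319, 315], [310, 320], [263, 322], [204, 320], [198, 317], [177, 280], [190, 168]] [[0.028, 0.029], [0.028, -0.02], [0.02, -0.032], [0.017, -0.034], [0.001, -0.034], [-0.02, -0.034], [-0.022, -0.033], [-0.031, -0.02], [-0.03, 0.029]]
```

View pics/l6.png

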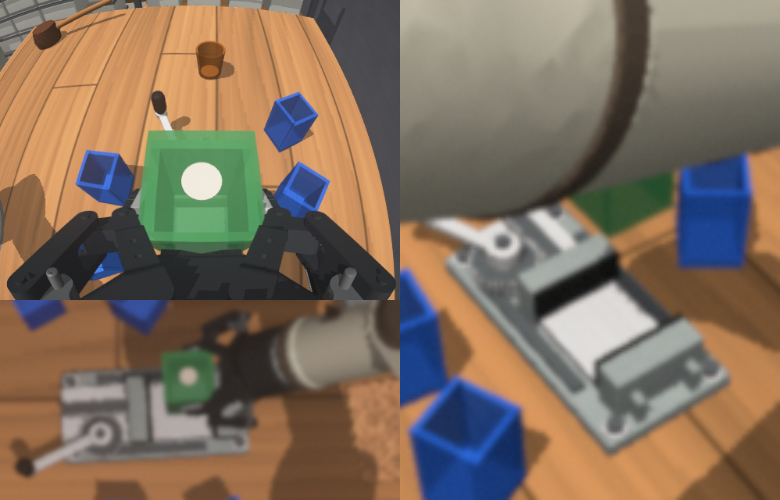

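Call:
servo_tool:
  targets:
    - {"translation":[-20,0,28],"turn":[0,0.1,-0.04],"claw":50}
    - {"translation":[-50,0,60],"turn":[0,0.1,-0.04],"claw":50}
    - {"translation":[-75,0,88],"turn":[0,0.1,-0.04],"claw":50}
    - {"translation":[-82,0,94],"turn":[0,0.1,-0.04],"claw":50}
    - {"translation":[-82,0,94],"turn":[0,0.1,-0.04],"claw":50}
    - {"translation":[-82,0,94],"turn":[0,0.1,-0.04],"claw":50}

```text
t: 18.8
tool_pos: [0.5451, 0.082, 0.1232]
tcp_rot: [3.138, -0.788, 1.618]
force: [0.5, 0.5, -3.3]
gripper_width: 0.0596
finger_force: 62.7
```

```bash
python3 goal.py .5445 .0705 .135 1.62 45  .5445 .0705 .098 1.62 45; python3 - <<'E'
from look import *
d=take('l7')
for n in('side','top','wrist'):
    c=d[n]; b=green(c)[0]; q=cv2.approxPolyDP(cv2.convexHull(b),2.5,True)[:,0]; print(n,q.tolist(), w2v(onplane(c,q,.167,n=='wrist')).round(3).tolist())
E
```

```text
t 18.8 G [0.5457 0.0688 0.1364] zt [-0.029  0.709 -0.705] yt [0.999 0.044 0.003] F [ 0.5  0.5 -3.3] w 0.0596 q [0.96, 0.9, -0.98, 1.84, -0.08, 0.87, 0.25]
([0.2, -1.2, 2.2], [0.05, -0.03, -0.01])
([-26.0, -1.3, 28.3], [0.05, -0.03, -0.01])Traceback (most recent call last):
  File "<stdin>", line 4, in <module>
IndexError: list index out of range
```

```bash
python3 - <<'E'
from look import *
d=pickle.load(open('l7.pkl','rb'))
for n in('top','wrist'):
    c=d[n]; b=green(c)[0]; q=cv2.approxPolyDP(cv2.convexHull(b),2.5,True)[:,0]; print(n,q.tolist(), w2v(onplane(c,q,.168,n=='wrist')).round(4).tolist())
    w=(c['img'].min(2)>200)&(cv2.fillConvexPoly(np.zeros(c['img'].shape[:2],np.uint8),cv2.convexHull(b),1)>0)
    for k in blobs(w,8)[:2]: m=cv2.minEnclosingCircle(k); print(m, w2v(onplane(c,[m[0]],.168,n=='wrist')))
E
```

```text
top [[271, 192], [271, 210], [255, 212], [253, 193]] [[0.0268, -0.0176], [-0.0251, -0.0143], [-0.0281, 0.0314], [0.027, 0.034]]
wrist [[324, 168], [338, 279], [319, 316], [311, 320], [262, 323], [205, 321], [197, 317], [177, 280], [190, 168]] [[0.0293, 0.0353], [0.0296, -0.0136], [0.0215, -0.0269], [0.0185, -0.0282], [0.0013, -0.0287], [-0.0187, -0.0283], [-0.0216, -0.027], [-0.0298, -0.0136], [-0.0294, 0.0355]]
((257.5, 231.5), 25.739173889160156) [[-6.38989062e-05  6.00798025e-03]]
```

Call:
servo_tool:
  targets:
    - {"translation":[-7,0,7],"turn":[0.03,0,0],"claw":50}
    - {"translation":[-15,0,15],"turn":[0.03,0,0],"claw":50}
    - {"translation":[-21,0,21],"turn":[0.03,0,0],"claw":50}
    - {"translation":[-25,0,25],"turn":[0.03,0,0],"claw":50}
    - {"translation":[-26,0,26],"turn":[0.03,0,0],"claw":50}
    - {"translation":[-26,0,26],"turn":[0.03,0,0],"claw":50}

```text
t: 19.55
tool_pos: [0.5437, 0.082, 0.0842]
tcp_rot: [-3.138, -0.789, 1.615]
force: [-0.9, -0.3, -2.9]
gripper_width: 0.0595
finger_force: 62.8
```

Call:
servo_tool:
  targets:
    - {"translation":[-1,0,1],"turn":[0,0,0],"claw":50}
    - {"translation":[-2,0,2],"turn":[0,0,0],"claw":50}
    - {"translation":[-2,0,2],"turn":[0,0,0],"claw":50}
    - {"translation":[-2,0,2],"turn":[0,0,0],"claw":50}

```text
t: 19.95
tool_pos: [0.5441, 0.0818, 0.0819]
tcp_rot: [-3.14, -0.788, 1.616]
force: [0.2, -0.6, -2.6]
gripper_width: 0.0595
finger_force: 63.0
```

```bash
python3 goal.py .5445 .0705 .094 1.62 45
```

```text
t 19.95 G [0.5447 0.0686 0.0951] zt [-0.034  0.708 -0.705] yt [ 0.999  0.047 -0.001] F [ 0.2 -0.6 -2.6] w 0.0595 q [0.93, 0.96, -0.94, 1.84, -0.05, 0.82, 0.27]
([0.5, -0.1, 2.2], [0.01, -0.03, -0.03])
```

Lean shows about 0.788 rad (45.1°), so the tumbler is close to upright; lower in small steps until contact.

Call:
servo_tool:
  targets:
    - {"translation":[-0.7,0,0.7],"turn":[0,0,0],"claw":50}
    - {"translation":[-0.7,0,0.7],"turn":[0,0,0],"claw":50}
    - {"translation":[-0.7,0,0.7],"turn":[0,0,0],"claw":50}

```text
t: 20.25
tool_pos: [0.5441, 0.0818, 0.0819]
tcp_rot: [-3.14, -0.789, 1.616]
force: [-2.0, -3.4, 6.5]
gripper_width: 0.0591
finger_force: 63.9
```

Call:
servo_tool:
  targets:
    - {"translation":[-0.7,0,0.7],"turn":[0,0,0],"claw":50}
    - {"translation":[-0.7,0,0.7],"turn":[0,0,0],"claw":50}
    - {"translation":[-0.7,0,0.7],"turn":[0,0,0],"claw":50}

```text
t: 20.55
tool_pos: [0.5441, 0.0818, 0.0818]
tcp_rot: [-3.14, -0.79, 1.617]
force: [-4.5, -6.2, 12.4]
gripper_width: 0.0597
finger_force: 64.6
```

Call:
servo_tool:
  targets:
    - {"translation":[-0.7,0,0.7],"turn":[0,0,0],"claw":50}
    - {"translation":[-0.7,0,0.7],"turn":[0,0,0],"claw":50}
    - {"translation":[-0.7,0,0.7],"turn":[0,0,0],"claw":50}

```text
t: 20.85
tool_pos: [0.5441, 0.0818, 0.0818]
tcp_rot: [-3.139, -0.79, 1.617]
force: [-7.2, -9.7, 20.3]
gripper_width: 0.0594
finger_force: 65.4
```

Call:
servo_tool:
  targets:
    - {"translation":[1.5,0,-1.5],"turn":[0,0,0],"claw":50}
    - {"translation":[1.5,0,-1.5],"turn":[0,0,0],"claw":50}
    - {"translation":[1.5,0,-1.5],"turn":[0,0,0],"claw":62}
    - {"translation":[1.5,0,-1.5],"turn":[0,0,0],"claw":70}
    - {"translation":[1.5,0,-1.5],"turn":[0,0,0],"claw":85}
    - {"translation":[1.5,0,-1.5],"turn":[0,0,0],"claw":85}
    - {"translation":[1.5,0,-1.5],"turn":[0,0,0],"claw":85}

```text
t: 21.55
tool_pos: [0.5438, 0.082, 0.0807]
tcp_rot: [-3.139, -0.789, 1.616]
force: [-0.4, 0.0, 0.1]
gripper_width: 0.0851
finger_force: 0.0
```

Call:
servo_tool:
  targets:
    - {"translation":[0,0,-10],"turn":[0,0,0],"claw":85}
    - {"translation":[0,0,-40],"turn":[0,0,0],"claw":85}
    - {"translation":[0,0,-80],"turn":[0,0,0],"claw":85}
    - {"translation":[20,0,-130],"turn":[0,0,0],"claw":85}
    - {"translation":[50,0,-150],"turn":[0,0,0],"claw":85}
    - {"translation":[50,0,-150],"turn":[0,0,0],"claw":85}

```text
t: 22.15
tool_pos: [0.5504, 0.0106, 0.2278]
tcp_rot: [3.133, -0.786, 1.622]
force: [-0.4, 0.6, 0.1]
gripper_width: 0.085
finger_force: 0.0
```

```bash
python3 goal.py .4579 .2874 .25 1.62 0; python3 - <<'E'
from look import *
d=take('l8')
c=d['wrist']; b=green(c)[0]; q=cv2.approxPolyDP(cv2.convexHull(b),2.5,True)[:,0]; print(q.tolist(), w2v(onplane(c,q,.125,True)).round(4).tolist())
im=np.zeros((500,780,3),np.uint8)
im[:300,:400]=cv2.resize(d['wrist']['img'],(400,300)); im[:500,400:780]=cv2.resize(d['side']['img'][90:260,190:319],(380,500)); im[300:500,:400]=cv2.resize(d['top']['img'][160:250,180:360],(400,200)); cv2.imwrite('pics/l8.png',im[:,:,::-1])
E
```

```text
t 22.15 G [ 0.5509 -0.0027  0.241 ] zt [-0.028  0.707 -0.707] yt [0.999 0.045 0.006] F [-0.4  0.6  0.1] w 0.085 q [1.08, 0.78, -1.04, 1.73, -0.13, 1.12, 0.25]
([201.2, -79.8, 195.8], [0.07, -7.51, -0.01])
[[286, 188], [290, 246], [280, 269], [263, 269], [225, 250], [226, 189]] [[0.0271, 0.0355], [0.028, -0.0234], [0.0185, -0.0443], [0.0039, -0.0441], [-0.0292, -0.027], [-0.0309, 0.0346]]
```

View pics/l8.png

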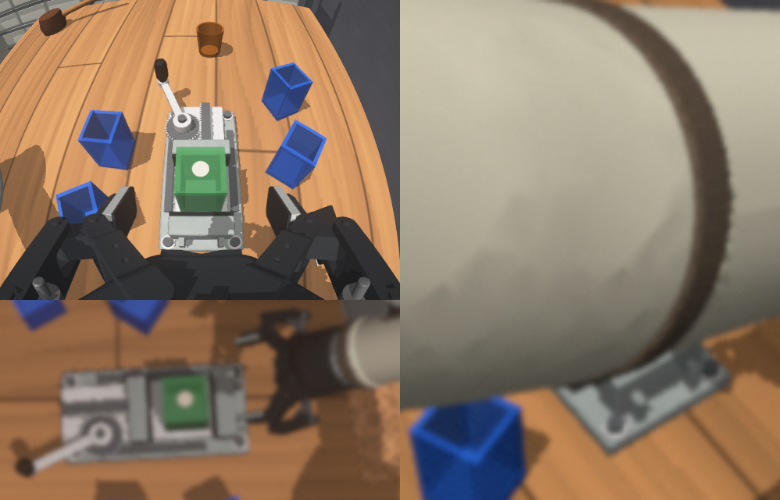

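Call:
servo_tool:
  targets:
    - {"translation":[201,-77,196],"turn":[0.07,-7.5,0],"claw":60}
    - {"translation":[201,-77,196],"turn":[0.07,-7.5,0],"claw":60}
    - {"translation":[201,-77,196],"turn":[0.07,-7.5,0],"claw":60}
    - {"translation":[201,-77,196],"turn":[0.07,-7.5,0],"claw":60}
    - {"translation":[201,-77,196],"turn":[0.07,-7.5,0],"claw":60}
    - {"translation":[201,-77,196],"turn":[0.07,-7.5,0],"claw":60}
    - {"translation":[201,-77,196],"turn":[0.07,-7.5,0],"claw":60}
    - {"translation":[201,-77,196],"turn":[0.07,-7.5,0],"claw":60}

```text
t: 23.1
tool_pos: [0.453, 0.2945, 0.2262]
tcp_rot: [-3.132, -0.005, 1.633]
force: [0.5, -1.1, -1.0]
gripper_width: 0.0598
finger_force: 0.0
```

```bash
python3 - <<'E'
from look import *; import subprocess
c=pickle.load(open('l8.pkl','rb'))['wrist']; print('handle l8',onplane(c,[[205,83]],.107,True))
c=eyes.capture('wrist'); im=c['img']
for q in (.7,.75,.8):
    a=.4-q; p=v2w(-.032+.11*np.sin(a),.125+.11*np.cos(a)); print(q,p.round(4),proj(c,np.r_[p,.109],True).round(0))
k=im.max(2)<70
for b in blobs(k,40):
    r=cv2.boundingRect(b)
    if r[2]<50 and 150<r[1]+r[3]/2<260: print(r, onplane(c,[[r[0]+r[2]/2,r[1]+r[3]/2]],.1,True).round(4))
E
python3 goal.py .4595 .288 .087 1.62 0
```

```text
handle l8 [[0.4612614  0.27609059 0.107     ]]
0.7 [0.4686 0.2919] [[277. 191.]]
0.75 [0.4635 0.2899] [[272. 193.]]
0.8 [0.4585 0.2876] [[266. 195.]]
(259, 175, 18, 21) [[0.46   0.2942 0.1   ]]
t 23.15 G [0.4549 0.2907 0.2443] zt [-0.011  0.003 -1.   ] yt [ 0.998  0.057 -0.011] F [-0.2 -1.   0. ] w 0.06 q [0.07, 0.4, -0.86, 1.82, 0.33, 1.08, -0.85]
([-3.5, 6.3, 157.2], [-0.1, -0.03, 0.08])
```

Call:
servo_tool:
  targets:
    - {"translation":[-3,6,50],"turn":[-0.08,0,0.08],"claw":60}
    - {"translation":[-3,6,100],"turn":[-0.08,0,0.08],"claw":60}
    - {"translation":[-3,6,140],"turn":[-0.08,0,0.08],"claw":60}
    - {"translation":[-3,6,157],"turn":[-0.08,0,0.08],"claw":60}
    - {"translation":[-3,6,157],"turn":[-0.08,0,0.08],"claw":60}
    - {"translation":[-3,6,157],"turn":[-0.08,0,0.08],"claw":34}
    - {"translation":[-3,6,157],"turn":[-0.08,0,0.08],"claw":34}
    - {"translation":[-3,6,157],"turn":[-0.08,0,0.08],"claw":34}
  grip_force: 25

```text
t: 23.95
tool_pos: [0.4637, 0.2859, 0.0714]
tcp_rot: [3.138, -0.004, 1.611]
force: [0.6, 0.3, 1.0]
gripper_width: 0.0339
finger_force: 0.0
```

```bash
python3 - <<'E'
from look import *; from mv import rel
s=bot.observe(); print(s['t'],s['tool_pos'],s['tcp_rot'],s['force'],s['gripper_width'],s['finger_force'])
for q in [.8,.7,.6,.5,.4,.3,.2,.15,.1,.05,0,-.05,-.1]:
    a=.4-q; p=v2w(-.032+.11*np.sin(a),.125+.11*np.cos(a)); print(q,rel(np.r_[p,s['tool_pos'][2]],s['tcp_rot'],s)[0])
E
```

```text
23.95 [0.46372485 0.28590453 0.07141485] [ 3.13824663 -0.00415393  1.61132165] [0.59927222 0.34963245 0.9974685 ] 0.033933408400142945 0.0
0.8 [1.9, -5.2, -0.0]
0.7 [5.8, 5.1, 0.0]
0.6 [8.6, 15.7, 0.1]
0.5 [10.4, 26.6, 0.1]
0.4 [11.0, 37.6, 0.2]
0.3 [10.6, 48.5, 0.2]
0.2 [9.0, 59.4, 0.2]
0.15 [7.8, 64.8, 0.2]
0.1 [6.4, 70.1, 0.3]
0.05 [4.7, 75.3, 0.3]
0 [2.7, 80.5, 0.3]
-0.05 [0.5, 85.5, 0.3]
-0.1 [-2.0, 90.4, 0.3]
```

Call:
servo_tool:
  targets:
    - {"translation":[7,10,0],"turn":[0,0,0],"claw":34}
    - {"translation":[9,20,0],"turn":[0,0,0],"claw":34}
    - {"translation":[10,30,0],"turn":[0,0,0],"claw":34}
    - {"translation":[11,39,0],"turn":[0,0,0],"claw":34}
    - {"translation":[11,47,0],"turn":[0,0,0],"claw":34}
    - {"translation":[10,54,0],"turn":[0,0,0],"claw":34}
    - {"translation":[10,59,0],"turn":[0,0,0],"claw":34}
    - {"translation":[10,59,0],"turn":[0,0,0],"claw":34}

```text
t: 24.75
tool_pos: [0.5222, 0.2969, 0.0693]
tcp_rot: [3.141, -0.002, 1.611]
force: [0.1, 0.2, 1.0]
gripper_width: 0.034
finger_force: 0.0
```

Call:
servo_tool:
  targets:
    - {"translation":[-1,3,0],"turn":[0,0,0],"claw":34}
    - {"translation":[-1,6,0],"turn":[0,0,0],"claw":34}
    - {"translation":[-2,9,0],"turn":[0,0,0],"claw":34}
    - {"translation":[-3,12,0],"turn":[0,0,0],"claw":34}
    - {"translation":[-4,15,0],"turn":[0,0,0],"claw":34}
    - {"translation":[-5,18,0],"turn":[0,0,0],"claw":34}
    - {"translation":[-5,20,0],"turn":[0,0,0],"claw":34}
    - {"translation":[-5,20,0],"turn":[0,0,0],"claw":34}

```text
t: 25.55
tool_pos: [0.5417, 0.2931, 0.0695]
tcp_rot: [3.141, -0.003, 1.611]
force: [-2.7, 1.0, 1.0]
gripper_width: 0.0339
finger_force: 0.8
```

```bash
python3 - <<'E'
from look import *
s=bot.observe(); print(s['tool_pos'],s['force'],s['gripper_width'],s['finger_force'])
d=take('l9'); c=d['wrist']; b=green(c)
for n in('top','side'):
    c=d[n]; 
    for b in green(c)[:1]: q=cv2.approxPolyDP(cv2.convexHull(b),2,True)[:,0]; print(n,w2v(onplane(c,q,.125)).round(4).tolist())
E
```

```text
[0.54165371 0.29308852 0.0694984 ] [-2.67928707  1.01922387  0.97433319] 0.03393988559218447 0.8459702089021448
top [[0.0253, -0.0237], [-0.031, -0.0201], [-0.0321, 0.0092], [-0.016, 0.0317], [0.0288, 0.0321]]
side [[0.0279, 0.0303], [0.029, -0.0232], [-0.0088, -0.0682], [-0.0691, -0.0674], [-0.0723, -0.0298], [-0.0302, 0.031]]
```

Call:
servo_tool:
  targets:
    - {"translation":[-1,2,0],"turn":[0,0,0],"claw":34}
    - {"translation":[-2,4,0],"turn":[0,0,0],"claw":34}
    - {"translation":[-2,6,0],"turn":[0,0,0],"claw":34}
    - {"translation":[-2,6,0],"turn":[0,0,0],"claw":34}

```text
t: 26.1
tool_pos: [0.5474, 0.2914, 0.0695]
tcp_rot: [3.141, -0.003, 1.611]
force: [-1.4, 1.0, 0.3]
gripper_width: 0.0338
finger_force: 1.1
```

Call:
servo_tool:
  targets:
    - {"translation":[-1,1,0],"turn":[0,0,0],"claw":34}
    - {"translation":[-1,2,0],"turn":[0,0,0],"claw":34}
    - {"translation":[-1,2,0],"turn":[0,0,0],"claw":34}

```text
t: 26.4
tool_pos: [0.5492, 0.2907, 0.0695]
tcp_rot: [3.142, -0.003, 1.612]
force: [-2.6, 0.9, 0.3]
gripper_width: 0.034
finger_force: 1.3
```

Call:
servo_tool:
  targets:
    - {"translation":[-1,1,0],"turn":[0,0,0],"claw":34}
    - {"translation":[-1,2,0],"turn":[0,0,0],"claw":34}
    - {"translation":[-1,2,0],"turn":[0,0,0],"claw":34}

```text
t: 26.7
tool_pos: [0.5511, 0.2898, 0.0694]
tcp_rot: [-3.141, -0.003, 1.612]
force: [-3.2, 0.8, 1.2]
gripper_width: 0.0342
finger_force: 1.6
```

Call:
servo_tool:
  targets:
    - {"translation":[-1,1,0],"turn":[0,0,0],"claw":34}
    - {"translation":[-1,2,0],"turn":[0,0,0],"claw":34}
    - {"translation":[-1,2,0],"turn":[0,0,0],"claw":34}

```text
t: 27.0
tool_pos: [0.5513, 0.2898, 0.0693]
tcp_rot: [-3.139, -0.003, 1.613]
force: [-7.0, 2.5, 2.7]
gripper_width: 0.0339
finger_force: 3.6
```

Call:
servo_tool:
  targets:
    - {"translation":[-0.5,1,0],"turn":[0,0,0],"claw":34}
    - {"translation":[-0.5,1.5,0],"turn":[0,0,0],"claw":34}
    - {"translation":[-0.5,1.5,0],"turn":[0,0,0],"claw":34}

```text
t: 27.3
tool_pos: [0.5514, 0.2898, 0.0693]
tcp_rot: [-3.137, -0.003, 1.614]
force: [-9.5, 1.7, 5.1]
gripper_width: 0.0341
finger_force: 5.2
```

```bash
python3 - <<'E'
from look import *
d=take('l10')
for n in('top','side'):
    c=d[n]; 
    for b in green(c)[:1]: q=cv2.approxPolyDP(cv2.convexHull(b),2,True)[:,0]; print(n,w2v(onplane(c,q,.125)).round(4).tolist())
print(bot.observe()['force'])
E
```

```text
top [[-0.0313, -0.026], [-0.0043, 0.0281], [0.0256, 0.0293], [0.0251, -0.0267]]
side [[0.0279, 0.0262], [0.027, -0.0297], [-0.0051, -0.0672], [-0.0691, -0.0674], [-0.0723, -0.0298], [-0.0301, 0.027]]
[-9.94790662  3.3140781   4.99647348]
```

Call:
servo_tool:
  targets:
    - {"translation":[0,-3,0],"turn":[0,0,0],"claw":34}
    - {"translation":[0,-6,0],"turn":[0,0,0],"claw":34}
    - {"translation":[0,-7,0],"turn":[0,0,0],"claw":45}
    - {"translation":[0,-7,0],"turn":[0,0,0],"claw":60}
    - {"translation":[0,-7,0],"turn":[0,0,0],"claw":60}

```text
t: 27.95
tool_pos: [0.5484, 0.2878, 0.0696]
tcp_rot: [3.141, -0.003, 1.611]
force: [-0.2, -0.5, -0.2]
gripper_width: 0.0601
finger_force: 0.0
```

Call:
servo_tool:
  targets:
    - {"translation":[0,0,-30],"turn":[0,0,0],"claw":60}
    - {"translation":[0,0,-80],"turn":[0,0,0],"claw":60}
    - {"translation":[50,0,-130],"turn":[0,0,0],"claw":60}
    - {"translation":[90,0,-160],"turn":[0,0,0],"claw":60}
    - {"translation":[90,0,-160],"turn":[0,0,0],"claw":60}
    - {"translation":[90,0,-160],"turn":[0,0,0],"claw":60}

```text
t: 28.55
tool_pos: [0.5437, 0.3826, 0.2331]
tcp_rot: [3.137, -0.008, 1.616]
force: [-0.1, -0.0, -0.6]
gripper_width: 0.0601
finger_force: 0.0
```

```bash
python3 - <<'E'
from look import *
d=take('l11')
for n in('top','side'):
    c=d[n]; 
    for b in green(c)[:1]: q=cv2.approxPolyDP(cv2.convexHull(b),2,True)[:,0]; print(n,w2v(onplane(c,q,.125)).round(4).tolist())
s=bot.observe(); print(s['force'],s['t'])
im=np.hstack([cv2.resize(d['wrist']['img'],(400,300)),cv2.resize(d['side']['img'][110:250,170:357],(400,300),interpolation=cv2.INTER_CUBIC)]); cv2.imwrite('pics/l11.png',im[:,:,::-1])
E
```

```text
top [[0.0251, -0.0267], [-0.0313, -0.026], [-0.0311, 0.0267], [0.0256, 0.0293]]
side [[0.0279, 0.0262], [0.027, -0.0258], [-0.007, -0.0695], [-0.0691, -0.0674], [-0.0723, -0.0298], [-0.0301, 0.027]]
[ 0.1928411  -0.23416953 -0.12518126] 28.7
```

View pics/l11.png

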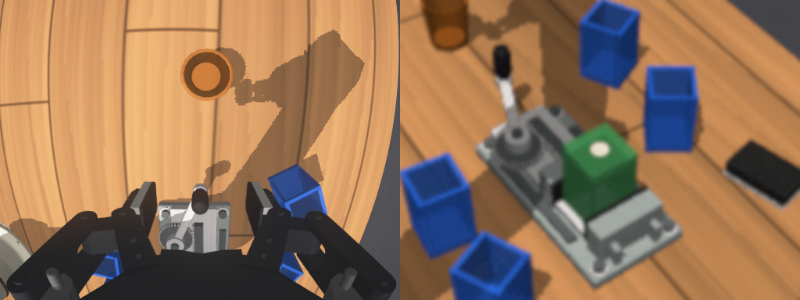

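The picture shows the tumbler clamped between the jaws, scar up, and the arm clear of everything. I'm handing the job in.

```bash
python3 -c "
from cell import workorder; print(workorder.close_job())"
```

```text
the job is handed in; nothing more can be done
None
```

The tumbler is clamped mouth-down in the vice with its scar facing up, after a push of about 10 N on the lever, and the job was handed in at about 29 s. The hand-in gave no verdict. The last pictures showed the glass within about 3 mm of centre and against the fixed jaw, and the arm touching nothing.

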